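# Clamp a filter cassette upright in its holder

## Task

Take the flat filter cassette (the block with two spouts) from its rest block and stand it upright on its plain thin end, spouts up, in the slot of the filter holder, centred sideways between the two end plates. Then turn the holder's wing knob clockwise until the pressure plate firmly clamps the cassette square against the fixed end plate, at or near the knob's end stop, let go and leave the other things on the bench where they are.

Things in the scene. Friction and masses are not known exactly. Their poses are not given: they have to be found in the camera images.
- cassette: the filter cassette: flat grey-white block 110 (own x) x 58 (own y) x 24 mm thick (own z), about 0.24 kg, with two steel spouts 11 mm across that stick out 12 mm from its +x end at y = +-15 mm. Origin at the centre of the 110 x 58 x 24 block. It starts lying flat, face up, on the rest block, centred on it to within a few mm.
- cassette_foot (a point): centre of the cassette's plain thin end (58 x 24 mm, no spouts), 55 mm from its origin along its -x; it must finally stand on this end
- rest: fixed aluminium rest block 90 (x) x 36 (y) x 25 mm high under the cassette; origin at the centre of its underside. It is narrower than the cassette, so that fingers can reach down at both long sides.
- holder: the fixed filter holder. Origin on the bench under the middle of its slot, z up. Base plate 12 mm thick, x from -135 to +65 mm, y +-38 mm. Fixed steel end plate: 46 mm wide (y), face at x = +17 mm, 12 mm thick, top 82 mm above the bench. Knob post at x = -95 mm. The cassette's thickness goes along x, its 58 mm width along y (6 mm past the plates on both sides).
- slot (a point): middle of the slot floor, on top of the base plate (12 mm above the bench); axes as the holder. With the knob at 0 the slot is 34 mm wide in x (from -17 to +17 mm).
- pressure: the sprung pressure plate; origin on the middle of the plate's face towards the slot (height 38 mm). The plate is 46 mm wide, 8 mm thick, from 14 to 62 mm above the bench; a carriage 20 mm behind it is 33 mm high. It moves along the holder's +x as the knob turns and is sprung (1.5 N per mm) once it meets the cassette.
- clampknob (a joint): angle of the wing knob, rad: 0 fully open, grows as the knob is turned clockwise seen from above, end stop at 1.9; starts between 0 and 0.4. The pressure plate advances 9 mm per rad; it meets a standing cassette at about 1.1 and then presses harder up to the stop. The knob is stiff (0.15 to 0.3 N m) and stays where it is left.
- knob_grip (a point): on the knob's axis at gripping height, 60 mm above the bench. x axis along the wing bar (60 mm long, 14 mm thick, from 44 to 72 mm above the bench), z up; it turns with the knob
- bottle_a: bystander: clear bottle with red cap, 72 mm across, 150 mm tall
- bottle_b: bystander: clear bottle with red cap, 72 mm across, 150 mm tall
- spacer: bystander: plain flat grey spacer plate 110 x 58 x 10 mm without spouts, lying flat
- spanner: bystander: steel spanner 170 mm long, lying flat
- beaker: bystander: open steel beaker 80 mm across, 90 mm tall
- clampring: bystander: steel ring 64 mm across, 14 mm high, lying flat
- ferrule: bystander: steel double-flanged pipe piece 50 mm across, 62 mm tall, standing
There are look-alikes about, which are no part of the job. Of the things like the cassette, leave any that is turquoise; of the rest the smaller one is meant.

How it is judged:
On the way:
1. the cassette stands on its plain end in the holder's slot, spouts up (angle between cassette's own x axis and vertical below 0.15 rad and x of cassette_foot in the frame of slot between -0.014 and 0.014 m and y of cassette_foot in the frame of slot between -0.013 and 0.013 m and z of cassette_foot in the frame of slot between -0.003 and 0.004 m), for 0.2 s.
At the end, for the whole second after the job is handed in: The cassette stands in the slot, spouts up, within 0.08 rad of vertical and 0.09 rad of square to the end plates, its plain end on the base plate (-3 to +4 mm) and within 14 mm (along x) and 13 mm (sideways) of the slot's middle; the pressure plate pushes on it with more than 4.5 N; it is at rest (angle between cassette's own x axis and vertical below 0.08 rad and x of cassette_foot in the frame of slot between -0.014 and 0.014 m and y of cassette_foot in the frame of slot between -0.013 and 0.013 m and z of cassette_foot in the frame of slot between -0.003 and 0.004 m and angle between the z axis of cassette and the x axis of holder, either way round below 0.09 rad and contact force between cassette and pressure above 4.5 N and linear speed of cassette below 0.01 m/s); the robot touches nothing.
It fails at once if a bystander is shoved more than 40 mm (distance of any of bottle_a, bottle_b, spacer, spanner, beaker, clampring, ferrule from where it was at the start of the episode above 0.04 m).
It also fails if it takes over 69 s, if anything falls off the work surface, if the arm or the gripper's body presses on something with over 40 N, if the wrist force passes 120 N, or if a joint passes its speed limit or range.

## Robot

A 6-joint arm with a two-finger parallel gripper is mounted at the origin on the work surface. World frame = base frame: x ahead of the robot, y to its left, z up, the work surface at z = 0. Lengths are in m, angles in rad, forces in N, time in s.
With the tool pointing down it reaches from about 0.325 to 0.85 m from the base axis. Payload 4.4 kg.
Tool frame: the origin (TCP) lies on the centre line of the jaws, within the pads' length; the fingertips stand 19 mm ahead of it and the grasp point (between the pads) is the TCP; z points along the fingers, y is the line along which they close (so a half turn about z gives the same grasp; the last joint's range is limited). The gripper opens to 94 mm and grips with 3 to 60 N. Pads are 16 mm wide; open, the fingers measure 119 mm over their backs; the gripper's body (75 mm by 177 mm) begins 78 mm behind the grasp point.
Start: joints at [-1.484, 0.207, 1.542, -0, 1.393, -0.15], TCP at [0.135, -0.559, 0.224] pointing down, gripper open.
Joint ranges: [-2.73, 2.73], [-0.86, 2.22], [0.23, 2.46], [-1.11, 4.25], [0.08, 2.63], [-2.82, 2.82]. Speed limits (rad/s): [2.79, 2.79, 3.14, 3.14, 3.14, 3.14].

## Interface

Orientations are given as a unit quaternion [w, x, y, z].
In Python, from cell import move_to, line_to, move_joints, move_gripper, hold, inverse_kinematics, snapshot, MotionError, sign_off, current_clock, current_joint_pos, current_joint_vel, current_joint_torque, current_tool_pos, current_tcp_rot, current_wrist_force, current_torque, current_width, current_grip_force gives the robot as it stands. The module is installed in compiled form; this text tells all that it offers. Calls block until the motion is done:
- move_to(position, orientation): joint-space move of the TCP to a pose.
- line_to(position, speed=0.15, orientation=None, until_force=None): straight line of the TCP; orientation=None keeps the orientation; speed is the mean speed in m/s. With until_force (N) it stops when the force on the tool has changed by that much, and returns True; else False.
- move_joints(angles): joint-space move.
- move_gripper(opening, squeeze=None): finger opening in m; squeeze is the grip in N (None keeps the last); returns when the fingers have stopped.
- hold(seconds).
- inverse_kinematics(position, orientation): joint angles nearest the present ones, or None.
- snapshot(name): name is "side" or "top"; returns a dict with "pixels" (420x560x3 uint8, red, green, blue), "range_z" (420x560 float32, m along the optical axis (not along the pixel's ray), 0 where there is no reading), "K" (3x3 intrinsics, pixels), "k1" (the pictures are not rectified: a ray, as slopes to the right and down, at radius r is drawn at 1 + k1 r^2 times it, then the intrinsics apply), "rvec" (rotation vector, rad) and "tvec" (3), from world to camera coordinates, as OpenCV has them. Camera axes: x right, y down, z forward; pixel columns grow to the right and rows downward; lengths in m; the calibration is good to about 2 mm. A picture is of the moment at which its call begins.
A pose or a line that the arm cannot do raises MotionError and nothing moves.
- sign_off(): hands the job in; it is judged then, once.
Readings, each from a call of its own:
- current_clock(): time.
- current_joint_pos(): joint angles.
- current_joint_vel(): joint speeds.
- current_joint_torque(): joint torques, N m.
- current_tool_pos(): TCP position.
- current_tcp_rot(): TCP orientation.
- current_wrist_force(): force on the tool from outside, world axes, zero at the start.
- current_torque(): the same for the moment, N m.
- current_width(): finger opening in m.
- current_grip_force(): force on a finger pad.
Only numpy, scipy, OpenCV 4.12 (cv2) and the standard library are available. Lean on these libraries where they do the work, as an engineer would, in place of code of your own. Each camera call takes 0.05 s, during which the arm holds its last target. There are 200 camera calls.

## Working session

There is one attempt and no reset: what is moved stays moved. The work goes in short steps, each a Python script; the robot and the scene stay as the last script left them, time stands still between calls to the robot, and variables do not carry over. Pictures are saved under pics/ and viewed, at most 10 in all, crops included, and the job is handed in when it is done.

```bash
mkdir -p pics; cat > h.py <<'E'
import numpy as np, cv2
from cell import *
def snap(n):
    s=snapshot(n); s['R']=cv2.Rodrigues(np.array(s['rvec'],float))[0]; s['t']=np.array(s['tvec'],float).ravel(); s['K']=np.array(s['K'],float); return s
def rays(s,uv):
    uv=np.array(uv,float).reshape(-1,1,2)
    n=cv2.undistortPoints(uv,s['K'],np.array([s['k1'],0,0,0,0.])).reshape(-1,2)
    return np.c_[n,np.ones(len(n))]
def onplane(s,uv,z):
    d=rays(s,uv)@s['R']; c=-s['R'].T@s['t']
    return c+d*((z-c[2])/d[:,2])[:,None]
def depthpts(s,uv):
    uv=np.array(uv,int).reshape(-1,2); r=rays(s,uv)*s['range_z'][uv[:,1],uv[:,0]][:,None]
    return (r-s['t'])@s['R']
def cloud(s):
    v,u=np.mgrid[0:420,0:560]; P=depthpts(s,np.c_[u.ravel(),v.ravel()]).reshape(420,560,3); P[s['range_z']==0]=np.nan; return P
def save(n,im): cv2.imwrite('pics/'+n,im[:,:,::-1])
E
python3 - <<'E'
from h import *
for n in('side','top'):
    s=snap(n); save(n+'1.png',s['pixels']); print(n,s['K'].tolist(),s['k1'],-s['R'].T@s['t'],s['R'].tolist())
E
```

```text
side [[427.4333098411644, 0.0, 273.7548455050814], [0.0, 427.4333098411644, 212.32092810103262], [0.0, 0.0, 1.0]] -0.017530478216411346 [0.03494946 0.72724537 0.66649936] [[-0.795170648636587, -0.6063335047322612, -0.007957423324328583], [-0.3202042564902877, 0.4310006406694885, -0.8436276915014066], [0.5149493894280986, -0.6682799778398149, -0.5368696280718859]]
top [[410.1090578104958, 0.0, 284.57504634241064], [0.0, 410.1090578104958, 207.22347172248254], [0.0, 0.0, 1.0]] -0.11205897368188186 [ 0.47922231 -0.00409872  1.30133208] [[0.025382210349855883, -0.9996769499960738, 0.0013187282898545621], [-0.9962883011020014, -0.02540466488520443, -0.08224490312084924], [0.08225183575485157, 0.0007737238637025717, -0.9966112767104031]]
```

View pics/top1.png

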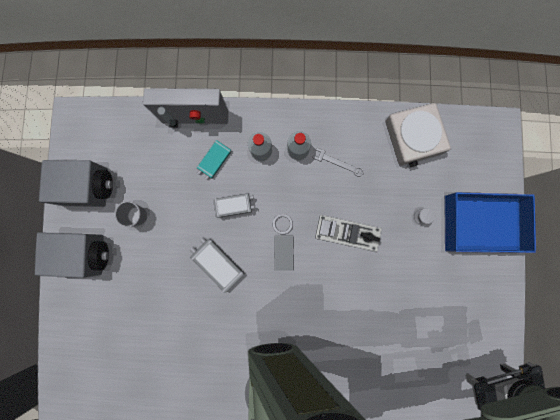

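View pics/side1.png

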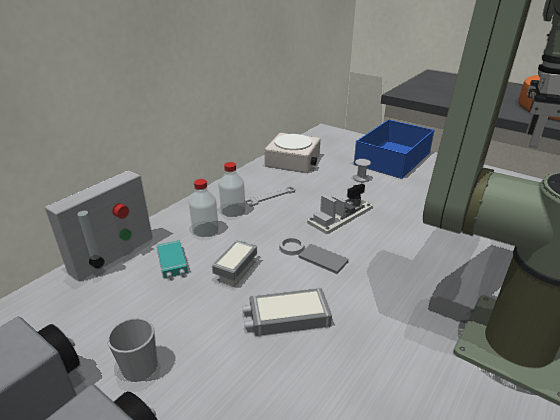

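In the top view three things could be the cassette: a turquoise one at (215,159), a small grey-white one at (235,205) and a larger grey-white one at (217,264). I choose (235,205), since it isn't turquoise and is the smaller of the rest. The holder is at (348,233) with its knob at about (371,238). I'll check this in a close crop and measure.

```bash
python3 - <<'E'
from h import *
t=snap('top'); s=snap('side')
a=cv2.resize(t['pixels'][185:255,205:390],None,fx=4.2,fy=4.2,interpolation=cv2.INTER_CUBIC)
b=cv2.resize(s['pixels'][175:290,205:380],(777,300) if 0 else None,fx=2.6,fy=2.6,interpolation=cv2.INTER_CUBIC)
W=max(a.shape[1],b.shape[1]); im=np.zeros((a.shape[0]+b.shape[0],W,3),np.uint8); im[:a.shape[0],:a.shape[1]]=a; im[a.shape[0]:,:b.shape[1]]=b
save('crop1.png',im)
def rect(P,m):
    c,wh,an=cv2.minAreaRect((P[m][:,:2]*1000).astype(np.float32)); return np.round(c,1),np.round(wh,1),round(an,1),m.sum()
for n,S in(('top',t),('side',s)):
    P=cloud(S); z=P[...,2]
    C=onplane(t,[(235,205)],0.04)[0]; H=onplane(t,[(348,233)],0.02)[0]
    near=lambda c,r: np.hypot(P[...,0]-c[0],P[...,1]-c[1])<r
    m=near(C,.09)&(z>.043)&(z<.056); print(n,'cass top',rect(P,m),np.median(z[m]))
    m=near(H,.13)&(z>.007)&(z<.018); print(' base',rect(P,m),np.median(z[m]))
    m=near(H,.13)&(z>.072)&(z<.09); print(' endplate',rect(P,m),np.median(z[m]))
    m=near(H,.13)&(z>.064)&(z<.0755); print(' knob',rect(P,m))
    m=near(H,.13)&(z>.055)&(z<.066); print(' pressure',rect(P,m))
E
```

```text
top cass top (array([586.5, 155.4]), array([ 58.6, 119.3]), 11.3, np.int64(668)) 0.04839896958300495
 base (array([ 506.8, -193.9]), array([218.1, 191.5]), 79.2, np.int64(803)) 0.011769520391905498
 endplate (array([ 499.5, -212.1]), array([149.7,  45.3]), 71.3, np.int64(103)) 0.07854793200322165
 knob (array([ 513.2, -216.8]), array([150.1,  43.3]), 85.0, np.int64(108))
 pressure (array([ 506.6, -211.7]), array([141.5,  43.8]), 77.5, np.int64(63))
side cass top (array([588.1, 161.9]), array([ 60.4, 113.2]), 10.9, np.int64(800)) 0.04902233728358888
 base (array([ 510.3, -201.9]), array([207.4,  78.1]), 78.5, np.int64(485)) 0.011863058782811596
 endplate (array([ 517.5, -211.7]), array([149.3,  46.5]), 84.8, np.int64(102)) 0.07813483194647963
 knob (array([ 515.1, -214.9]), array([155.6,  44.5]), 84.3, np.int64(140))
 pressure (array([ 507. , -214.2]), array([156.9,  48.8]), 76.6, np.int64(158))
```

View pics/crop1.png

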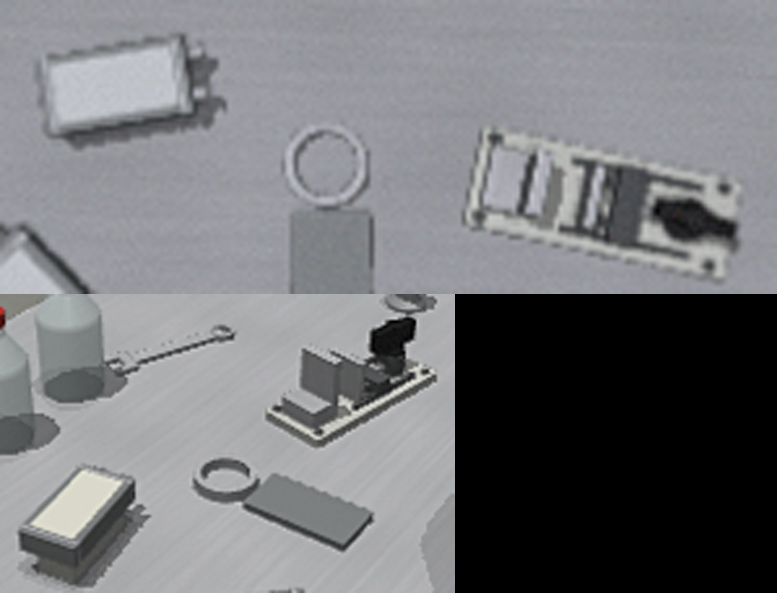

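The crop confirms the choice: a small grey-white cassette lying on its block, spouts to the right (253,197–207), so own +x points to about world −y. On the holder, the fixed end plate is left (+x ≈ world +y), the pressure plate is in the middle and the black wing knob is right. Next I refine the numbers and check that the arm can reach the tilted grasps.

```bash
cat > meas.py <<'E'
from h import *
def big(m,near):
    n,l,st,c=cv2.connectedComponentsWithStats(m.astype(np.uint8)); 
    k=min(range(1,n),key=lambda i:np.hypot(*(c[i]-near)) if st[i,4]>20 else 1e9); return l==k
def hull(S,m,z):
    k,_=cv2.findContours(m.astype(np.uint8),0,cv2.CHAIN_APPROX_NONE); k=max(k,key=len).reshape(-1,2)
    r=cv2.minAreaRect((onplane(S,k,z)[:,:2]*1000).astype(np.float32)); return np.round(r[0],1),np.round(r[1],1),round(r[2],1)
E
python3 - <<'E'
from meas import *
from scipy.spatial.transform import Rotation as Ro
print(current_clock(),current_tcp_rot(),current_joint_pos())
for n in('top','side'):
    S=snap(n); im=S['pixels'].astype(int); g=im.mean(2); P=cloud(S)
    box=lambda x,y,w,h:(slice(y,y+h),slice(x,x+w))
    proj=lambda p:cv2.projectPoints(np.array([p],float),S['rvec'],S['tvec'],S['K'],np.array([S['k1'],0,0,0.]))[0].ravel()
    near=lambda c,r: np.hypot(P[...,0]-c[0],P[...,1]-c[1])<r
    c=proj([.587,.158,.049]); v=g[int(c[1]),int(c[0])]
    m=big((abs(g-v)<18),c); print(n,'label',v,hull(S,m,.049),m.sum())
    m=near((.587,.158),.09)&(abs(P[...,2]-.049)<.003); m=big(m,c); print(' topface',hull(S,m,.049),m.sum())
    H=np.array([.5103,-.2019]); hx=np.array([.199,.98]); hy=np.array([-.98,.199])
    m=near(H,.13)&(P[...,2]>.006); m=big(m,proj([*H,.012]))
    m2=near(H,.13)&(abs(P[...,2]-.012)<.004); print(' base',hull(S,m2&m,.012),m2.sum())
    q=(P[...,:2]-H)@np.c_[hx,hy]+[-.035,0]
    for nm,lo,hi,xa,xb in(('end',.076,.088,.0,.05),('press',.056,.066,-.05,.0)):
        m=near(H,.13)&(P[...,2]>lo)&(P[...,2]<hi)&(q[...,0]>xa)&(q[...,0]<xb)
        if m.any(): print(' ',nm,m.sum(),np.percentile(q[m]*1000,[0,10,50,90,100],axis=0).T.round(1).tolist())
    m=near(H+hx*-.06,.05)&(g<45)&(P[...,2]>.045); m=m&(P[...,2]>.06); print(' knob',hull(S,m,.072),m.sum(), 'med z',np.median(P[m][:,2]))
cx=np.array([.195,-.981,0]);cz=np.array([0,0,1.]);cy=np.cross(cz,cx)
hx=np.array([.199,.98,0]);hx/=np.linalg.norm(hx)
O=np.array([.517,-.168,0])
for a in(30,45,60,75):
    a_=np.radians(a)
    def q(X,Y,Z,s):
        t=-np.sin(a_)*X-np.cos(a_)*Z; y=s*Y; return Ro.from_matrix(np.c_[np.cross(y,t),y,t]).as_quat(scalar_first=True)
    for s in(1,-1):
        J=inverse_kinematics([.587,.158,.037],q(cx,cy,cz,s)); print(a,s,'pick',None if J is None else np.round(J,2))
        for e in(1,-1):
            Z=e*hx;X=np.array([0,0,1.]);Y=np.cross(Z,X)
            for z in(.067,.16):
                J=inverse_kinematics([*O[:2],z],q(X,Y,Z,s)); print('   place',e,z,None if J is None else np.round(J,2))
E
```

```text
0.2 [-7.08437019e-04  9.92999702e-01  1.18114733e-01  1.53738440e-05] [-1.48450863e+00  2.07151438e-01  1.54237634e+00 -1.49817760e-05
  1.39348200e+00 -1.50491931e-01]
top label 196.0 (array([586.2, 157.8]), array([42.2, 92.4]), 10.9) 395
 topface (array([585.3, 159.5]), array([ 58.1, 110.3]), 11.2) 523
 base (array([ 509.1, -204.5]), array([198.2,  75.9]), 78.9) 716
  end 63 [[13.3, 14.2, 19.3, 24.0, 25.2], [-22.3, -17.8, 0.5, 18.2, 23.6]]
  press 41 [[-28.7, -27.3, -24.1, -21.0, -19.7], [-20.4, -16.6, 2.2, 19.0, 23.6]]
 knob (array([ 498. , -262.5]), array([56.8, 17.6]), 64.9) 84 med z 0.07178531793422632
side label 212.0 (array([588.5, 160.1]), array([42.3, 88.2]), 10.9) 430
 topface (array([586.6, 163.4]), array([ 60.8, 112.3]), 11.1) 750
 base (array([ 505.6, -199.2]), array([205.4,  75.5]), 75.6) 419
  end 62 [[14.9, 19.1, 24.9, 27.9, 30.3], [-24.7, -19.5, -0.5, 19.4, 23.8]]
  press 48 [[-27.2, -25.5, -19.6, -16.9, -14.3], [-24.9, -18.3, 0.2, 18.8, 22.4]]
 knob (array([ 496.7, -250.6]), array([69.9, 26.5]), 77.8) 98 med z 0.06963015344390128
30 1 pick [-0.14  0.57  1.58  0.52 
[... 1313 characters left out ...]
pick [-0.31  0.81  1.47  0.86  1.56  2.29]
   place 1 0.067 [-0.18  0.4   1.75 -0.6   1.08 -2.8 ]
   place 1 0.16 None
   place -1 0.067 [-0.74  0.46  1.66  0.46  1.33 -0.72]
   place -1 0.16 [-0.74  0.33  1.62  0.44  1.49 -0.64]
75 1 pick [-0.35  0.97  1.4   0.99  1.74 -0.92]
   place 1 0.067 [-0.32  0.34  1.76 -0.3   1.03  0.04]
   place 1 0.16 [-0.32  0.21  1.7  -0.28  1.21 -0.02]
   place -1 0.067 [-0.62  0.37  1.72  0.26  1.18  2.61]
   place -1 0.16 [-0.62  0.25  1.66  0.24  1.35  2.66]
75 -1 pick [-0.35  0.97  1.4   0.99  1.74  2.23]
   place 1 0.067 None
   place 1 0.16 None
   place -1 0.067 [-0.62  0.37  1.72  0.26  1.18 -0.53]
   place -1 0.16 [-0.62  0.25  1.66  0.24  1.35 -0.48]
```

```bash
cat >> meas.py <<'E'
from scipy.spatial.transform import Rotation as Ro
A=np.radians(45)
def quat(X,Z,a=A):
    Y=np.cross(Z,X); t=-np.sin(a)*X-np.cos(a)*Z; return Ro.from_matrix(np.c_[np.cross(Y,t),Y,t]).as_quat(scalar_first=True)
U=np.array([0,0,1.]); th=np.radians(11.0); cx=np.array([np.sin(th),-np.cos(th),0])
C=np.array([.5868,.1600,.037]); qp=quat(cx,U)
ph=np.radians(78.7); hx=np.array([np.cos(ph),np.sin(ph),0]); hy=np.cross(U,hx); O=np.array([.5171,-.1686,0]); qs=quat(U,hx)
E
python3 - <<'E'
from meas import *
move_gripper(.094)
move_to(C+[0,0,.12],qp); print(line_to(C,.12,until_force=8),current_tool_pos())
move_gripper(.045,35); print(current_width(),current_grip_force())
line_to(C+[0,0,.15],.15); print(current_width(),current_wrist_force())
move_to(O+[0,0,.19],qs); print(current_tool_pos(),current_clock(),current_width())
for n in('top','side'):
    S=snap(n); im=S['pixels']; c=cv2.projectPoints((O+[0,0,.1])[None],S['rvec'],S['tvec'],S['K'],np.array([S['k1'],0,0,0.]))[0].ravel().astype(int)
    save(n+'2.png',cv2.resize(im[c[1]-65:c[1]+65,c[0]-65:c[0]+65],None,fx=4.5,fy=4.5,interpolation=cv2.INTER_CUBIC)); print(c)
E
cd pics; python3 -c "
import cv2,numpy as np
cv2.imwrite('both2.png',cv2.resize(np.hstack([cv2.imread('top2.png'),cv2.imread('side2.png')]),(800,400)))"
```

```text
False [0.58757857 0.15991666 0.03784028]
0.057737219039894865 34.9987131357193
0.05801657864572686 [ 0.83503113 -0.48808775 -2.62822134]
[ 0.51656753 -0.1681916   0.1889946 ] 7.8 0.05762350052312894
[340 229]
[334 189]
```

View pics/both2.png

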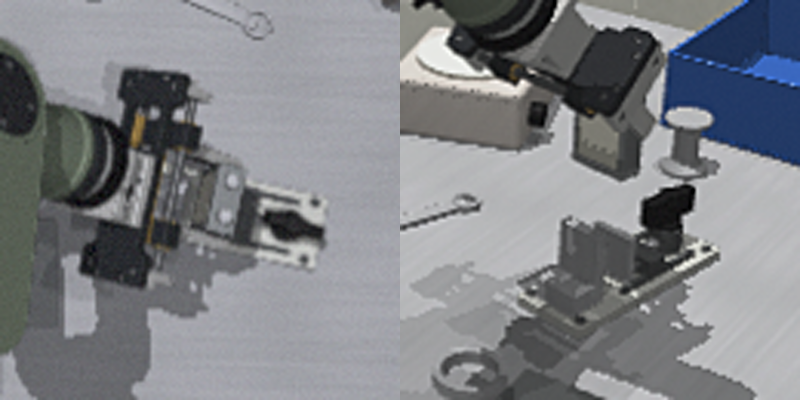

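The cassette hangs upright over the slot: in the top half of the picture the spout end is at (215,190), and in the right half the plain end is at (605,165) above the open slot at (600,250). I'll compare its thickness position with the slot in each camera.

```bash
python3 - <<'E'
from meas import *
B=np.c_[hx[:2],hy[:2]]
T=current_tool_pos(); print('tcp in holder',(T-O)[:2]@B*1000)
for n in('top','side'):
    S=snap(n); P=cloud(S); q=(P[...,:2]-O[:2])@B*1000; z=P[...,2]*1000
    if n=='top': m=(abs(z-244)<5)&(abs(q[...,0])<25)&(abs(q[...,1])<35)
    else: m=(z>137)&(z<165)&(abs(q[...,0])<25)&(abs(q[...,1])<45)
    f=lambda m:np.percentile(np.c_[q[m],z[m]],[0,5,50,95,100],axis=0).T.round(1).tolist()
    print(n,'cass',m.sum(),f(m))
    if n=='side':
        for lo in range(137,165,7):
            k=m&(z>=lo)&(z<lo+7); print(lo,f(k)[:2])
    for nm,lo,hi,xa,xb in(('end',70,88,5,40),('press',54,68,-45,-5)):
        k=(z>lo)&(z<hi)&(q[...,0]>xa)&(q[...,0]<xb)&(abs(q[...,1])<28)
        if k.sum(): print('  ',nm,k.sum(),f(k))
E
```

```text
tcp in holder [0.04907426 0.33194244]
top cass 175 [[-13.5, -11.8, 0.1, 10.4, 11.1], [-27.7, -24.4, 2.2, 28.3, 30.7], [239.1, 240.2, 243.4, 246.7, 248.0]]
   end 44 [[13.5, 14.8, 18.2, 21.9, 22.4], [-22.6, -19.7, 2.2, 21.1, 23.3], [74.7, 76.5, 81.5, 84.5, 85.0]]
side cass 215 [[-9.3, -4.7, 12.8, 15.2, 16.8], [-31.9, -25.9, 9.3, 28.8, 30.0], [137.3, 138.2, 151.0, 163.6, 165.0]]
137 [[-7.9, -3.1, 12.3, 14.6, 14.9], [-29.6, -25.9, 9.6, 29.0, 29.5]]
144 [[-9.3, -6.2, 12.9, 15.2, 16.8], [-28.9, -23.9, 13.9, 27.9, 30.0]]
151 [[-8.9, -4.0, 12.5, 15.3, 16.5], [-28.6, -25.0, 9.9, 28.5, 29.6]]
158 [[-6.3, -1.1, 12.9, 15.2, 16.3], [-31.9, -27.4, 5.6, 28.6, 29.0]]
   end 91 [[16.0, 18.6, 27.0, 30.0, 31.0], [-24.8, -20.9, 2.1, 20.7, 21.6], [70.1, 70.8, 79.6, 83.1, 84.2]]
   press 59 [[-27.1, -24.3, -18.0, -15.3, -14.7], [-23.5, -19.9, 2.3, 20.1, 21.9], [54.0, 54.3, 59.6, 62.7, 63.4]]
```

Both cameras put the end plate about 2 mm further toward −x than I assumed, so I shift by that and lower until contact.

```bash
sed -i 's/^qs=/&/; $a O=O-.002*hx' meas.py; python3 - <<'E'
from meas import *
f=lambda:np.round(current_wrist_force(),1)
line_to(O+[0,0,.185],.1); print(f())
r=line_to(O+[0,0,.080],.07,until_force=6); print(r,current_tool_pos(),f())
if not r:
    r=line_to(O+[0,0,.060],.025,until_force=6); print(r,current_tool_pos(),f())
print(current_clock(),current_width())
E
```

```text
[-0.8  0.5 -2.7]
False [ 0.51712579 -0.17061395  0.0805479 ] [ 0.5  1.  -3.1]
True [ 0.51673014 -0.17066049  0.06712306] [-0.  -0.   3.8]
10.4583 0.05769422250695112
```

```bash
python3 - <<'E'
from meas import *
f=lambda:np.round(current_wrist_force(),1)
p=np.array(current_tool_pos()); r=line_to(p+[0,0,.0008]+hx*.009,.015,until_force=5); print(r,(current_tool_pos()-O)@hx*1000,f())
p=np.array(current_tool_pos()); line_to(p-[0,0,.0012],.02,until_force=6); print(current_tool_pos(),f())
move_gripper(.09); 
t=Ro.from_quat(current_tcp_rot(),scalar_first=True).as_matrix()[:,2]
line_to(np.array(current_tool_pos())-t*.14,.15); print(current_clock(),f())
home=O-.095*hx+[0,0,.22]
ims=[]
for n in('top','side'):
    S=snap(n); c=cv2.projectPoints((O+[0,0,.06]-.03*hx)[None],S['rvec'],S['tvec'],S['K'],np.array([S['k1'],0,0,0.]))[0].ravel().astype(int)
    ims.append(cv2.resize(S['pixels'][c[1]-45:c[1]+45,c[0]-45:c[0]+45],(400,400),interpolation=cv2.INTER_CUBIC))
save('placed.png',np.hstack(ims))
E
```

```text
True 4.858867674642633 [-0.2  0.2  1.7]
[ 0.51702324 -0.16566129  0.06717281] [-2.1  0.5  8.3]
12.9167 [-0.3 -0.4 -0.4]
```

View pics/placed.png

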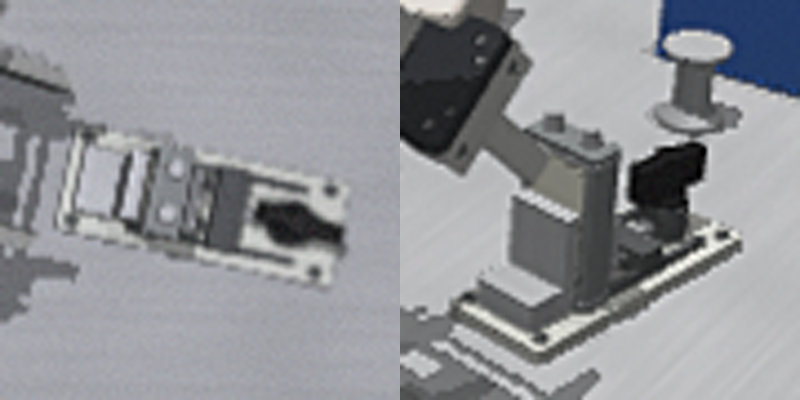

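The cassette stands in the slot against the end plate, spouts up at (175,165)/(212,265) in the left half and (555,120)/(595,140) in the right half. The end plate was felt at +4.9 mm against an expected +5. The knob is still open, with its bar from (255,212) to (345,240). Next I measure the bar angle and check the turn's joint range.

```bash
python3 - <<'E'
from meas import *
K=O-.095*hx
t=Ro.from_quat(current_tcp_rot(),scalar_first=True).as_matrix()[:,2]
S=snap('top'); im=S['pixels'].astype(int); g=im.max(2)
c=cv2.projectPoints((K+[0,0,.072])[None],S['rvec'],S['tvec'],S['K'],np.array([S['k1'],0,0,0.]))[0].ravel()
v,u=np.mgrid[0:420,0:560]; d=np.hypot(u-c[0],v-c[1])<13
for th in(40,50,60):
    m=d&(g<th); uv=np.c_[u[m],v[m]]; p=onplane(S,uv,.072)[:,:2]; w,V=np.linalg.eigh(np.cov(p.T)); a=V[:,1]*np.sign(V[1,1]); print(th,len(p),p.mean(0),K[:2],'bar deg',np.degrees(np.arctan2(a[1],a[0])),np.sqrt(w)*1e3, hull(S,m,.072))
for bd in(65,70,75):
  for s in(1,-1):
    for dq in(0,1.0,1.9):
        b=np.radians(bd)-dq; y=s*np.array([-np.sin(b),np.cos(b),0]); z=-U
        J=inverse_kinematics(K+[0,0,.066],Ro.from_matrix(np.c_[np.cross(y,z),y,z]).as_quat(scalar_first=True)); print(bd,s,dq,None if J is None else np.round(J,2))
E
```

```text
40 50 [ 0.49687477 -0.25975585] [ 0.49809322 -0.26371962] bar deg 78.13283484526752 [ 5.82544355 16.00987589] (array([ 494.8, -251.1]), array([39. , 12.8]), 62.8)
50 102 [ 0.49784539 -0.25925471] [ 0.49809322 -0.26371962] bar deg 75.70624401458325 [ 5.75741378 14.42487882] (array([ 497.4, -262.3]), array([24. , 54.6]), 1.3)
60 113 [ 0.49734263 -0.25914784] [ 0.49809322 -0.26371962] bar deg 76.45134274634239 [ 6.12440427 14.57924782] (array([ 497.4, -262.3]), array([24. , 54.6]), 1.3)
65 1 0 None
65 1 1.0 [-0.64  0.36  1.7  -0.    1.08 -2.35]
65 1 1.9 [-0.64  0.36  1.7  -0.    1.08 -1.45]
65 -1 0 [-0.64  0.36  1.7  -0.    1.08 -0.2 ]
65 -1 1.0 [-0.64  0.36  1.7  -0.    1.08  0.8 ]
65 -1 1.9 [-0.64  0.36  1.7  -0.    1.08  1.7 ]
70 1 0 None
70 1 1.0 [-0.64  0.36  1.7  -0.    1.08 -2.43]
70 1 1.9 [-0.64  0.36  1.7  -0.    1.08 -1.53]
70 -1 0 [-0.64  0.36  1.7  -0.    1.08 -0.29]
70 -1 1.0 [-0.64  0.36  1.7  -0.    1.08  0.71]
70 -1 1.9 [-0.64  0.36  1.7  -0.    1.08  1.61]
75 1 0 [-0.64  0.36  1.7  -0.    1.08  2.76]
75 1 1.0 [-0.64  0.36  1.7  -0.    1.08 -2.52]
75 1 1.9 [-0.64  0.36  1.7  -0.    1.08 -1.62]
75 -1 0 [-0.64  0.36  1.7  -0.    1.08 -0.38]
75 -1 1.0 [-0.64  0.36  1.7  -0.    1.08  0.62]
75 -1 1.9 [-0.64  0.36  1.7  -0.    1.08  1.52]
```

```bash
python3 - <<'E'
from meas import *
K=O-.095*hx
S=snap('top'); P=cloud(S); m=(np.hypot(P[...,0]-K[0],P[...,1]-K[1])<.037)&(P[...,2]>.064)&(P[...,2]<.08)&(S['pixels'].max(2)<75)
p=P[m][:,:2]; w,V=np.linalg.eigh(np.cov(p.T)); a=V[:,1]*np.sign(V[1,1]); bd=np.degrees(np.arctan2(a[1],a[0])); print(len(p),p.mean(0),bd,np.sqrt(w)*1e3)
bd=np.clip(bd,64,77)
b=np.radians(bd); y=-np.array([-np.sin(b),np.cos(b),0]); z=-U; qk=Ro.from_matrix(np.c_[np.cross(y,z),y,z]).as_quat(scalar_first=True)
line_to(np.array(current_tool_pos())+[0,0,.13],.2)
move_gripper(.055)
move_to(K+[0,0,.22],qk)
r=line_to(K+[0,0,.10],.15); r=line_to(K+[0,0,.066],.08,until_force=8); print(r,current_tool_pos(),current_clock())
move_gripper(.008,45); print(current_width(),current_grip_force(),current_wrist_force(),current_torque(),current_joint_pos()[5],current_clock())
E
```

```text
91 [ 0.49806301 -0.26309099] 72.89143477051779 [ 4.50148162 15.47864713]
False [ 0.4977084  -0.2635426   0.06533371] 17.0167
0.013492151504053817 44.99845504760742 [ 4.52188153 -1.26316528 -3.25469203] [-0.24236389 -0.81082676 -0.02622127] -0.3417808004681804 17.7333
```

The knob is gripped and its angle is about 0.1, so there is about 1.8 rad to turn. I turn it with the last joint and watch the torque.

```bash
python3 - <<'E'
from meas import *
J=np.array(current_joint_pos()); j0=J[5]
for d in [.4,.8,1.1,1.4,1.55,1.65,1.72,1.78,1.84,1.9]:
    J[5]=j0+d; move_joints(J); T=current_torque(); F=current_wrist_force()
    print(d,round(current_joint_pos()[5]-j0,3),np.round(T,2),np.round(F,1),round(float(current_joint_torque()[5]),2),current_width().__round__(4),round(current_clock(),1))
    if abs(T[2])>1.2 or np.linalg.norm(F)>40: print('stop');break
E
```

```text
0.4 0.398 [-0.12 -0.36 -0.11] [ 2.   0.9 -0.9] -0.1 0.0139 18.2
0.8 0.797 [-0.03 -0.28 -0.16] [ 2.2 -1.5 -0.4] -0.11 0.0138 18.7
1.1 1.096 [ 0.02 -0.23 -0.08] [ 1.6 -0.7 -0.9] -0.08 0.0139 19.1
1.4 1.395 [ 0.05 -0.16 -0.09] [ 1.  -0.4  0.3] -0.05 0.0136 19.4
1.55 1.545 [ 0.14 -0.18 -0.08] [ 1.5  0.2 -0.8] 0.02 0.0135 19.7
1.65 1.645 [ 0.21 -0.14 -0.12] [ 0.8 -0.1 -0. ] 0.0 0.0137 20.0
1.72 1.716 [ 0.27 -0.19 -0.07] [ 0.8  0.5 -0.2] -0.0 0.0137 20.2
1.78 1.777 [ 0.33 -0.16  0.  ] [ 1.4  1.7 -0.2] 0.04 0.0134 20.5
1.84 1.836 [ 0.42 -0.2   0.72] [2.2 1.1 0.2] 0.75 0.0138 20.7
1.9 1.896 [ 0.41 -0.17  1.07] [0.3 1.8 0.5] 1.17 0.0142 21.0
```

The torque rises from about 1.8 rad on, which is the end stop. I relax slightly, release, rise straight up and check.

```bash
python3 - <<'E'
from meas import *
J=np.array(current_joint_pos()); J[5]-=.05; move_joints(J); print(current_torque()[2])
move_gripper(.05); p=np.array(current_tool_pos()); line_to(p+[0,0,.05],.05); line_to(p+[0,0,.2],.15)
move_to(np.array([.35,-.42,.3]),current_tcp_rot()); print(current_clock(),current_wrist_force())
B=np.c_[hx[:2],hy[:2]]; ims=[]
for n in('top','side'):
    S=snap(n); P=cloud(S); q=(P[...,:2]-O[:2])@B*1000; z=P[...,2]*1000
    if n=='top':
        m=(abs(z-122)<5)&(abs(q[...,0])<25)&(abs(q[...,1])<35); print(np.percentile(q[m],[2,50,98],axis=0).T, hull(S,m,.122), np.median(z[m]))
    c=cv2.projectPoints((O+[0,0,.06]-.03*hx)[None],S['rvec'],S['tvec'],S['K'],np.array([S['k1'],0,0,0.]))[0].ravel().astype(int)
    ims.append(cv2.resize(S['pixels'][c[1]-45:c[1]+45,c[0]-45:c[0]+45],(400,400),interpolation=cv2.INTER_CUBIC))
save('clamped.png',np.hstack(ims))
E
```

```text
0.749223448777785
25.125 [-1.25445941  0.43204271 -0.27517195]
[[ -7.78121217   5.20403268  15.73555851]
 [-25.66498207   3.23692098  30.23061041]] (array([ 515.2, -165.9]), array([24.4, 57.6]), 79.6) 121.28146483459943
```

View pics/clamped.png

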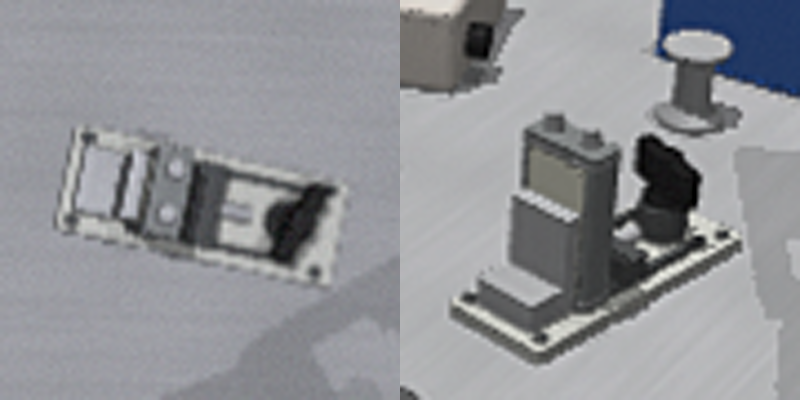

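The cassette is upright and square (79.6° against the holder's 78.7°), with its top at 121 mm and about 2 mm off sideways. The plate is pressed against it at (205,200), the knob is turned to the stop at (300,225), and the robot is clear. I hand the job in.

```bash
python3 -c "
from cell import *
print(sign_off())"
```

```text
the job is handed in; nothing more can be done
None
```

I stood the cassette spouts up in the slot and clamped it square against the fixed end plate, with the knob turned to its end stop; the arm touched no bystander that I know of, and I handed the job in about 25 s into the 69 s allowed (no verdict was returned).

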